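# Hook the trapped offcut out of the stop block and send the carriage to its station

### The job

A wood offcut is trapped in the narrow slot of the stop block, so the sliding carriage cannot reach its station. With the hooked pick (never the fingers on the offcut), reach down behind the offcut and drag it right out through the slot's open front, leaving it lying on the jig board or bench; then slide the carriage along its rails until it is fully home at the block. Put the pick back on its rest, and do not knock over the glue bottle.

Things in the scene. Friction and masses are not known exactly. Their poses are not given: they have to be found in the camera images.
- slot (a point): Mid-width point of the slot's open front (mouth), on the slot floor, 12 mm above the bench. Slot: 15 mm wide, 45 mm deep, 110 mm long, open at the top and the mouth, closed at the far end. Axes: x along the slot from the mouth inward (away from the robot), y to its left towards the carriage, z up.
- offcut_center (a point): Centre (half-way up) of the trapped offcut: a loose brown wood strip 45 mm long (x, along the slot, pointing inward), 10 mm wide, 14 mm high (z), about 15 g, lying on the slot floor at varying depth; at least 20 mm of the slot is free behind it.
- pick_grip (a point): Centre of the pick's wooden handle, a square bar 110 x 16 x 16 mm along x. From its +x end (brass collar) a round steel bar, 6 mm thick, runs on level, then bends straight down 90 mm ahead of the handle's centre, to a tip 80 mm below it. About 90 g, balanced near this point. Lies loose and level on its rest; grasp from above across its width, between the forks.
- hook_tip (a point): Lower end of the pick's down-turned bar (90 mm along +x and 80 mm along -z from pick_grip); same axes as the pick.
- rest (a point): Where the handle's centre belongs on the rest, 103 mm above the bench; x along the lying handle, hook at +x, z up. Dark wooden rest: two forks, 38 mm either side along x, 8 mm thick, carry the handle's underside at 95 mm; their prongs, 20 mm apart at the bottom and wider above, reach up to 113 mm. Open between the forks down to a low foot.
- carriage (a joint): Travel of the carriage along its rails, m: 0 = far end, growing as it moves towards the block (along -y of slot), 0.110 = fully home at the end stop. Friction about 3 N; it stays where it is left. Its steel tongue enters a window in the slot's left wall, so an offcut in the slot blocks it about 9 mm short of home.
- carriage_knob (a point): Centre of the dark wooden push knob on the carriage (plywood plate 130 x 70 mm, top 34 mm above the bench). Knob 28 mm thick here, 59 mm above the bench; its top is at 74 mm. Axes as slot. 50 mm are free beside it along x on both sides; the carried blank lies further out at +x.
- glue: White glue bottle, 52 mm thick and 130 mm tall, standing upright on the bench to the left; origin at the centre of its underside. A bystander.
- station: The fixed jig: a 12 mm grey-laminated board carrying the light wooden slotted block, the rails and the carriage. Origin under the middle of the slot (55 mm in from the mouth) at bench height; axes as slot. The block's side walls are 14 mm thick, its end wall 12 mm, tops 57 mm above the bench. The board goes on 95 mm in front of the mouth, free for the offcut; a bigger scrap lies front left on it.

How it is judged (in metres and radians):
On the way, in this order (a step that is already met when the one before it is completed fails the run):
1. the hook's tip is in the slot, below the offcut's top and behind its far end (y of hook_tip in the frame of slot between -0.0075 and 0.0075 m and z of hook_tip in the frame of slot below 0.013 m and x of hook_tip in the frame of slot below 0.11 m and x of hook_tip in the frame of offcut_center above 0.0225 m), for 0.1 s.
2. the offcut is completely out of the slot's open front (x of offcut_center in the frame of slot below -0.0225 m), for 0.2 s.
3. the carriage is home at its station (value of joint carriage above 0.106 m), for 0.2 s.
At the end, for the whole second after the job is handed in: The offcut lies on the jig board or bench completely out of the slot's mouth (its centre at least 22.5 mm in front of it, within 0 to 50 mm of height); the carriage is home within 4 mm and still; the pick lies level on both forks of its rest, handle centre within 20 mm of the rest point (x of offcut_center in the frame of slot below -0.0225 m and height (world z) of offcut_center between 0 and 0.05 m and value of joint carriage above 0.106 m and distance between pick_grip and rest below 0.02 m and angle between pick_grip's own z axis and vertical below 0.15 rad and angle between the x axis of pick_grip and the x axis of rest, either way round below 0.2 rad and velocity of joint carriage below 0.01 m/s); the robot touches nothing.
It fails at once if the gripper's fingers touch the offcut (contact force between the fingers and offcut above 0.5 N).
It fails at once if the glue bottle is knocked over (angle between glue's own z axis and vertical above 0.5 rad).
It also fails if it takes over 72 s, if anything falls off the work surface, if the arm or the gripper's body presses on something with over 40 N, if the wrist force passes 120 N, or if a joint passes its speed limit or range.

### The arm

A 7-joint arm with a two-finger parallel gripper is mounted at the origin on the work surface. World frame = base frame: x ahead of the robot, y to its left, z up, the work surface at z = 0. Lengths are in mm, angles in rad, forces in N, time in s.
With the tool pointing down it reaches from about 400 to 875 mm from the base axis. Payload 4.4 kg.
Tool frame: the origin (TCP) lies at the very end of the fingers, on their centre line; the grasp point (between the pads) lies 19 mm behind it; z points along the fingers, y is the line along which they close (so a half turn about z gives the same grasp; the last joint's range is limited). The gripper opens to 85 mm and grips with 20 to 120 N. Pads are 22 mm wide; open, the fingers measure 114 mm over their backs; the gripper's body (76 mm by 85 mm) begins 54 mm behind the grasp point. The pads swing forward as they close: fully open they stand 13 mm farther back than shut.
Start: joints at [-1.175, 0.628, 0.038, 1.517, -0.027, 0.996, -0.02], TCP at [289.594, 581.939, 231.313] pointing down, gripper open.
Joint ranges: [-3.06, 3.06], [-0.37, 2.12], [-1.25, 1.32], [0.18, 2.47], [-1.1, 4.24], [0.23, 1.98], [-2.94, 2.94]. Speed limits (rad/s): [2.57, 2.57, 3.14, 3.14, 3.14, 3.14, 3.14].

### API

Orientations are given as [roll, pitch, yaw] about the fixed x, y, z axes, in that order (R = Rz(yaw) Ry(pitch) Rx(roll)).
In Python, from cell import read_state, get_image, camera_info, finish_job gives the robot as it stands.
- The arm moves only by the tool play_rows, never from a script. Its argument "deltas" is one flat list of numbers, 7 for each row, row after row: the shift along the tool's x, y, z in mm, then the turn, a rotation vector about the tool's x, y, z in rad, then the opening, from 0 (shut) to 1 (fully open). In form: [dx, dy, dz, ax, ay, az, grip, dx, dy, dz, ax, ay, az, grip, ...]. A call has 1 to 10 rows; each row is the pose to reach, as a shift and turn from the pose commanded when the call began, along the tool's axes at that moment; what a row does not reach only later rows make up. A row lasts 1/8 s, in which the tool goes at most 62.5 mm and 10.7 degrees, less where a joint would pass 70% of its speed; a pose out of reach is approached as far as the arm can. A call with a gripper value outside its range is refused whole. The fingers move at their own pace and stop on an object; the grip force is fixed at half the most. Time passes only in rows, so rows that repeat a pose let the fingers close. It gives the time, the measured TCP pose, the force, the opening and the grip force at its end, in the units of the state.
- read_state(): the state, without advancing time (a new reading comes with each control period).
- get_image(name): name is "side" or "top" or "wrist"; returns the picture (420x560x3 uint8, red, green, blue); there is no depth.
- camera_info(name): a dict with "fx", "fy", "cx", "cy" (pixels), "T" (4x4, takes a point from camera to world coordinates). Camera axes: x right, y down, z forward; pixel columns grow to the right and rows downward; lengths in mm; the calibration is good to about 2 mm. A picture is of the moment at which its call begins: read the wrist's pose just before it. camera_info takes no time and is no camera call; for the wrist camera it gives the pose at the moment of the call.
- finish_job(): hands the job in; it is judged then, once.
The state is a dict: "clock": time; "qpos": joint angles; "qd": joint speeds; "tau": joint torques, N m; "eef_pos": TCP position; "tool_rot": TCP orientation; "force": force on the tool from outside, world axes, zero at the start; "torque": the same for the moment, N m; "width": finger opening in mm; "gripper_force": force on a finger pad.
Only numpy, scipy, OpenCV 4.12 (cv2) and the standard library are available. Lean on these libraries where they do the work, as an engineer would, in place of code of your own. Each camera call takes 0.05 s, during which the arm holds its last target. There are 200 camera calls.

## Working session

There is one attempt and no reset: what is moved stays moved. The work goes in short steps, Python scripts to look and compute and a tool call to move; the robot and the scene stay as the last step left them, time stands still between calls to the robot, and variables do not carry over. Pictures are saved under pics/ and viewed, at most 12 in all, crops included, and the job is handed in when it is done.

Besides the shell and the picture viewer there is one more tool, called after "Emit:" as name(argument=value, ...) on one line, values as JSON. play_rows: Moves the arm, as the interface text tells. Its arguments: {"type":"object","properties":{"deltas":{"type":"array"}},"required":["deltas"]}

```bash
mkdir -p pics; python3 - <<'E'
from cell import *
import cv2
print(read_state())
for n in("side","top"):
    c=camera_info(n);print(n,c)
    cv2.imwrite(f"pics/{n}0.png",cv2.resize(get_image(n)[:,:,::-1],(800,600),interpolation=cv2.INTER_CUBIC))
E
```

```text
{'clock': 0.0, 'qpos': array([-1.17477779,  0.62934652,  0.03843649,  1.51837509, -0.0269815 ,
        0.99628333, -0.01998912]), 'qd': array([-0.00076934,  0.00160485, -0.00019599,  0.00102726, -0.00116732,
        0.00131021,  0.00039582]), 'tau': array([-8.95771209e-04, -5.63420713e+01,  1.22574862e+00, -1.93444473e+01,
        1.09069532e-02,  1.06930602e-02,  1.95927976e-05]), 'eef_pos': array([289.32307865, 581.36153686, 230.38646523]), 'tool_rot': array([-3.13969864e+00,  3.73995864e-05,  2.67979936e+00]), 'force': array([ 0.65310256,  0.55217908, -0.54157127]), 'torque': array([ 0.00928199,  0.01708579, -0.01317295]), 'gripper_force': 0.0, 'width': 85.5660950210174}
side {'fx': 390.1541437065416, 'fy': 390.1541437065416, 'cx': 282.34850600572634, 'cy': 209.68024052280487, 'T': array([[ 9.94559336e-01, -6.73706969e-02,  7.94538617e-02,
         4.60421088e+02],
       [-1.03777263e-01, -7.07078478e-01,  6.99478596e-01,
        -6.36852311e+02],
       [ 9.05575510e-03, -7.03918472e-01, -7.10223048e-01,
         7.46228418e+02],
       [ 0.00000000e+00,  0.00000000e+00,  0.00000000e+00,
         1.00000000e+00]])}
top {'fx': 480.1999758136215, 'fy': 480.1999758136215, 'cx': 288.25667433342335, 'cy': 210.33954799114068, 'T': array([[ 6.74248107e-02, -9.75079955e-01,  2.11359825e-01,
         3.31107744e+02],
       [-9.97705455e-01, -6.71973159e-02,  8.26716072e-03,
        -1.59328047e+01],
       [ 6.14167025e-03, -2.11432262e-01, -9.77373357e-01,
         1.04382113e+03],
       [ 0.00000000e+00,  0.00000000e+00,  0.00000000e+00,
         1.00000000e+00]])}
```

View pics/side0.png

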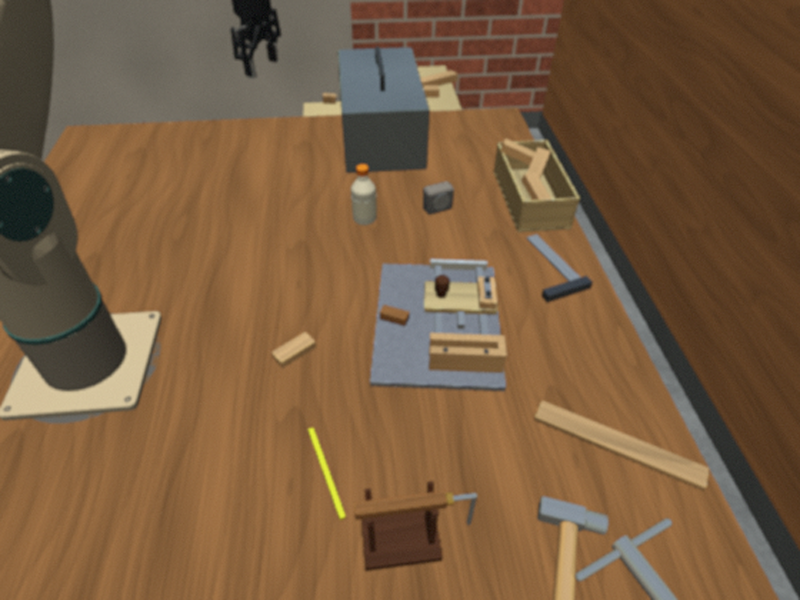

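View pics/top0.png

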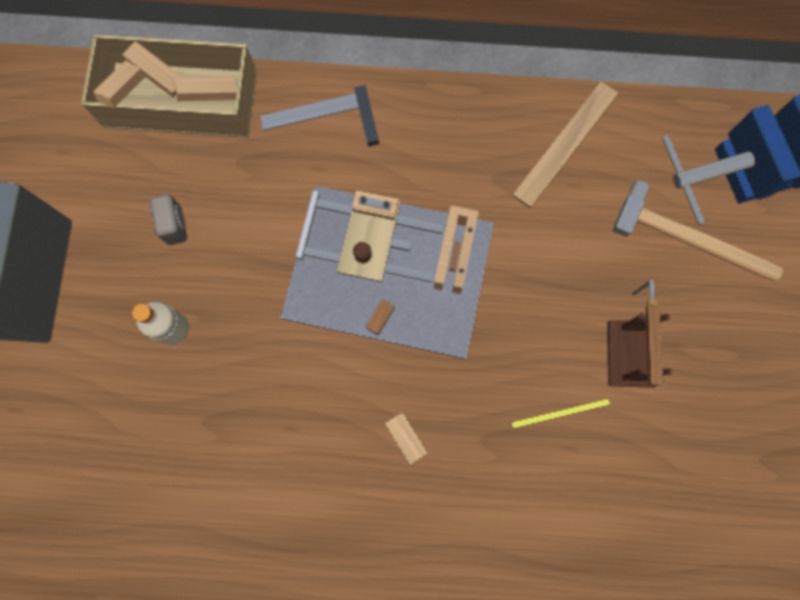

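Side view: the pick on its rest is at about (415,505) and the block at (467,352). Top view: block (456,248), offcut in the slot (456,257), pick handle from (653,300) to (655,385), knob (362,252), glue (160,322).

```bash
cat > h.py <<'E'
import numpy as np, cv2
from cell import *
from scipy.spatial.transform import Rotation as R
def ray(c,p):
    d=np.array([(p[0]-c['cx'])/c['fx'],(p[1]-c['cy'])/c['fy'],1.]);return c['T'][:3,3],c['T'][:3,:3]@d
def atz(c,p,z):
    o,d=ray(c,p);return o+d*(z-o[2])/d[2]
def tri(*cps):
    A=[];b=[]
    for c,p in cps:
        o,d=ray(c,p);d=d/np.linalg.norm(d);M=np.eye(3)-np.outer(d,d);A.append(M);b.append(M@o)
    return np.linalg.lstsq(np.vstack(A),np.hstack(b),rcond=None)[0]
def tool(target):  # world point -> shift in tool axes of measured pose
    s=read_state();return R.from_euler('xyz',s['tool_rot']).as_matrix().T@(np.array(target)-s['eef_pos'])
E
python3 - <<'E'
from h import *
np.set_printoptions(precision=1,suppress=True)
t=camera_info('top');s=camera_info('side');w=camera_info('wrist')
k=.7
for n,p,z in [('blkFL',(450,207),57),('blkFR',(478,211),57),('blkNR',(462,291),57),('blkNL',(435,286),57),('hand+',(653,300),111),('hand-',(655,385),111),('knob',(362,250),74),('boardNR',(466,357),12),('boardNL',(281,318),12),('boardFR',(494,222),12),('boardFL',(318,187),12),('glue',(170,330),0),('off far',(459,242),26),('off near',(455,270),26)]:
    print(n,atz(t,np.array(p)*k,z))
print('tri hand+',tri((t,np.array((653,300))*k),(s,np.array((450,496))*k)),'hand-',tri((t,np.array((655,385))*k),(s,np.array((357,508))*k)))
print('blkNR',tri((t,np.array((462,291))*k),(s,np.array((431,348))*k)))
st=read_state();Rt=R.from_euler('xyz',st['tool_rot']).as_matrix()
print('wrist in tool',Rt.T@(w['T'][:3,3]-st['eef_pos']),'\n',Rt.T@w['T'][:3,:3],w['fx'],'tool R\n',Rt)
E
```

```text
blkFL [693.3 -55.6  57. ]
blkFR [689.8 -98.3  57. ]
blkNR [563.9 -80.6  57. ]
blkNL [568.7 -40.3  57. ]
hand+ [ 556.7 -343.6  111. ]
hand- [ 438.4 -345.5  111. ]
knob [611.5  70.4  74. ]
boardNR [472.6 -94.9  12. ]
boardNL [513.2 190.4  12. ]
boardFR [ 689.7 -128.2   12. ]
boardFL [728.7 154.5  12. ]
glue [484.9 361.    0. ]
off far [648.6 -73.9  26. ]
off near [603.5 -70.2  26. ]
tri hand+ [ 554.6 -343.6  111.2] hand- [ 440.3 -346.4  107.7]
blkNR [565.3 -79.7  66.4]
wrist in tool [  70.     0.3 -143. ] 
 [[ 0.  -1.  -0.3]
 [ 1.   0.  -0. ]
 [ 0.  -0.3  1. ]] 362.22704608008996 tool R
 [[-0.9  0.4 -0. ]
 [ 0.4  0.9 -0. ]
 [-0.  -0.  -1. ]]
```

```bash
python3 - <<'E'
from h import *
np.set_printoptions(precision=3,suppress=True)
s=read_state();Rt=R.from_euler('xyz',s['tool_rot'])
for p,y in [((600,-20,290),-.144)]:
    print(tool(p),(Rt.inv()*R.from_euler('xyz',[np.pi,0,y])).as_rotvec())
E
```

```text
[-546.106 -400.095  -58.838] [-0.     0.002  2.824]
```

Emit:
play_rows(deltas=[-34,-25,-5,0,0,0.18,1,-68,-50,-10,0,0,0.36,1,-102,-75,-15,0,0,0.54,1,-136,-100,-20,0,0,0.72,1,-170,-125,-25,0,0,0.9,1,-204,-150,-30,0,0,1.08,1,-238,-175,-35,0,0,1.26,1,-285,-210,-40,0,0,1.44,1,-335,-245,-45,0,0,1.62,1,-385,-280,-50,0,0,1.8,1])

```text
clock: 1.35
eef_pos: [509.9, 158.2, 281.4]
tool_rot: [-3.141, -0.0, 0.875]
force: [0.6, 0.9, -0.7]
width: 84.9
gripper_force: 0.0
```

```bash
python3 - <<'E'
from h import *
np.set_printoptions(precision=3,suppress=True)
s=read_state();Rt=R.from_euler('xyz',s['tool_rot']);print(s['eef_pos'],s['tool_rot'],s['qpos'])
for p,y in [((600,-20,290),-.144)]:
    print(tool(p),(Rt.inv()*R.from_euler('xyz',[np.pi,0,y])).as_rotvec())
E
```

```text
[509.932 158.221 281.354] [-3.141 -0.     0.875] [-0.745  0.455  0.58   1.787 -0.293  0.986 -0.745]
[-78.974 183.404  -8.708] [-0.     0.     1.019]
```

Emit:
play_rows(deltas=[-13,30,-1,0,0,0.17,1,-26,61,-3,0,0,0.34,1,-39,92,-5,0,0,0.51,1,-52,122,-6,0,0,0.68,1,-65,153,-8,0,0,0.85,1,-79,183,-9,0,0,1.02,1,-79,183,-9,0,0,1.02,1,-79,183,-9,0,0,1.02,1])

```text
clock: 2.35
eef_pos: [599.7, -16.8, 289.7]
tool_rot: [-3.141, 0.002, -0.138]
force: [-0.3, 0.1, -0.1]
width: 85.5
gripper_force: 0.0
```

```bash
python3 - <<'E'
from h import *
np.set_printoptions(precision=3,suppress=True)
s=read_state();print(s['eef_pos'],s['tool_rot'],s['qpos'],s['qd'])
c=camera_info('wrist');np.savez('w1.npz',**c)
im=get_image('wrist')[:,:,::-1];cv2.imwrite('pics/w1raw.png',im)
cv2.imwrite('pics/w1.png',cv2.resize(im,(800,600),interpolation=cv2.INTER_CUBIC))
E
```

```text
[599.723 -16.764 289.696] [-3.141  0.002 -0.138] [-0.506  0.621  0.836  1.601 -0.495  1.145 -1.262] [-0.017 -0.008 -0.011  0.003  0.    -0.004 -0.003]
```

View pics/w1.png

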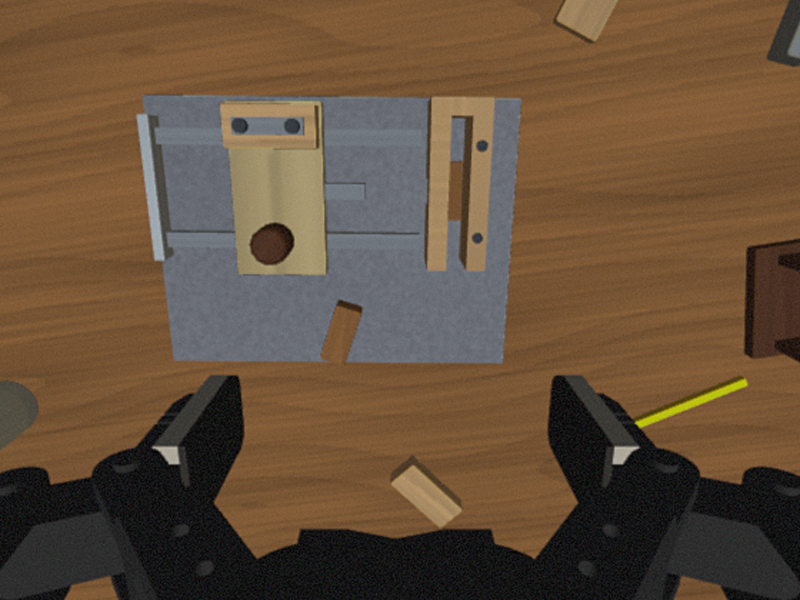

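Wrist view: slot mouth at top between (446,270) and (466,270), the slot's inner far end at (450..472,116), offcut top spans rows 161..220 at column ~456, knob top at (272,243).

```bash
python3 - <<'E'
from h import *
np.set_printoptions(precision=1,suppress=True)
c=dict(np.load('w1.npz'));k=.7
A=lambda p,z:atz(c,np.array(p)*k,z)
for n,p,z in [('mouthL',(446.5,270),57),('mouthR',(465.5,270),57),('endL',(450,116),57),('endR',(472,116),57),('outFL',(430,97),57),('outFR',(494,97),57),('outNL',(427,270),57),('outNR',(486,270),57),('offnear',(457,220),26),('offfar',(458,161),26),('knob',(272,243),74),('brdNL',(174,360),12),('brdNR',(502,362),12),('brdFL',(145,96),12),('brdFR',(520,98),12)]: print(n,A(p,z))
t=camera_info('top')
print('tri outNR',tri((t,np.array((462,291))*k),(c,np.array((486,270))*k)),'FL',tri((t,np.array((450,207))*k),(c,np.array((430,97))*k)),'knob',tri((t,np.array((361,248))*k),(c,np.array((272,243))*k)))
E
```

```text
mouthL [572.6 -51.5  57. ]
mouthR [570.7 -65.5  57. ]
endL [680.8 -65.9  57. ]
endR [678.8 -80.9  57. ]
outFL [694.9 -53.7  57. ]
outFR [688.9 -96.9  57. ]
outNL [574.6 -37.   57. ]
outNR [568.6 -80.7  57. ]
offnear [603.8 -66.2  26. ]
offfar [648.5 -71.6  26. ]
knob [613.3  69.   74. ]
brdNL [512.8 192.3  12. ]
brdNR [471.2 -93.7  12. ]
brdFL [728.5 158.5  12. ]
brdFR [ 687.7 -124.9   12. ]
tri outNR [566.1 -81.6  48. ] FL [695.4 -55.   50.8] knob [613.8  70.6  73.9]
```

Emit:
play_rows(deltas=[-8,42,8,0,0,-0.02,1,-16,85,15,0,0,-0.04,1,-24,128,22,0,0,-0.06,1,-32,170,30,0,0,-0.08,1,-40,212,38,0,0,-0.1,1,-48,255,45,0,0,-0.12,1,-56,300,52,0,0,-0.14,1,-64,340,60,0,0,-0.154,1,-64,340,60,0,0,-0.154,1,-64,340,60,0,0,-0.154,1])

```text
clock: 3.65
eef_pos: [490.1, -343.7, 230.1]
tool_rot: [-3.14, -0.0, 0.016]
force: [0.9, 0.8, -0.4]
width: 85.4
gripper_force: 0.0
```

```bash
python3 - <<'E'
from h import *
np.set_printoptions(precision=3,suppress=True)
s=read_state();print(s['eef_pos'],s['tool_rot'],s['qpos'],s['qd'])
c=camera_info('wrist');np.savez('w2.npz',**c)
im=get_image('wrist')[:,:,::-1]
cv2.imwrite('pics/w2.png',cv2.resize(im,(800,600),interpolation=cv2.INTER_CUBIC))
E
```

```text
[ 490.107 -343.709  230.15 ] [-3.14  -0.     0.016] [ 0.14   0.651  0.714  1.68  -0.494  0.999 -0.528] [-0.025 -0.002 -0.007 -0.002  0.001 -0.003  0.   ]
```

View pics/w2.png

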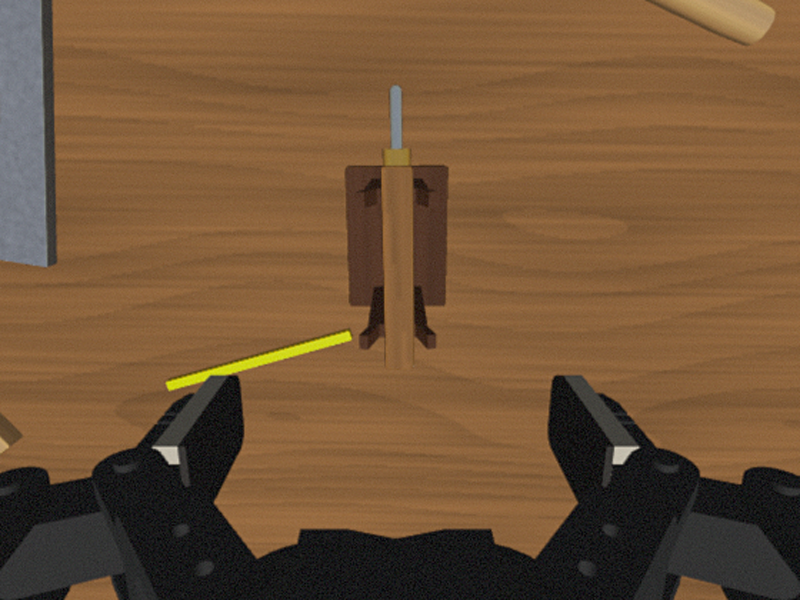

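Wrist view: handle from rear end (400,370) to collar (397,165/150), steel bar end (396,87), fork prong tops at about rows 183 and 343.

```bash
python3 - <<'E'
from h import *
np.set_printoptions(precision=3,suppress=True)
c=dict(np.load('w2.npz'));k=.7;t=camera_info('top')
A=lambda p,z:atz(c,np.array(p)*k,z)
for n,p,z in [('rear',(400,370),111),('collar0',(397,165),111),('collar1',(397,149),109),('bar',(396,87),106),('prNL',(364,343),113),('prNR',(432,343),113),('prFL',(371,186),113),('prFR',(423,186),113)]: print(n,A(p,z))
print('tri rear',tri((t,np.array((655,385))*k),(c,np.array((400,370))*k)),'collar',tri((t,np.array((653,303))*k),(c,np.array((397,165))*k)))
print(tool((498,-345,84)))
E
```

```text
rear [ 439.727 -346.998  111.   ]
collar0 [ 549.714 -343.45   111.   ]
collar1 [ 557.295 -343.323  109.   ]
bar [ 586.118 -342.35   106.   ]
prNL [ 456.169 -327.262  113.   ]
prNR [ 456.788 -363.914  113.   ]
prFL [ 539.486 -330.761  113.   ]
prFR [ 539.908 -356.476  113.   ]
tri rear [ 438.568 -346.789  108.097] collar [ 550.661 -342.816  114.917]
[  7.384   2.014 146.23 ]
```

Emit:
play_rows(deltas=[5,1.3,35,0,0,-0.014,1,5,1.3,75,0,0,-0.014,1,5,1.3,110,0,0,-0.014,1,5,1.3,135,0,0,-0.014,1,5,1.3,146,0,0,-0.014,1,5,1.3,146,0,0,-0.014,1,5,1.3,146,0,0,-0.014,0.5,5,1.3,146,0,0,-0.014,0,5,1.3,146,0,0,-0.014,0,5,1.3,146,0,0,-0.014,0])

```text
clock: 4.95
eef_pos: [494.5, -346.7, 84.8]
tool_rot: [-3.141, -0.001, 0.028]
force: [-0.1, 1.2, 0.8]
width: 15.2
gripper_force: 58.4
```

Emit:
play_rows(deltas=[0,0,0,0,0,0,0,0,0,0,0,0,0,0,0,0,0,0,0,0,0])

```text
clock: 5.32
eef_pos: [494.5, -346.7, 84.8]
tool_rot: [-3.141, -0.001, 0.028]
force: [-0.3, 1.0, 6.2]
width: 14.6
gripper_force: 58.9
```

Emit:
play_rows(deltas=[0,0,-20,0,0,0,0,0,0,-50,0,0,0,0,0,0,-85,0,0,0,0,0,0,-110,0,0,0,0,0,0,-120,0,0,0,0,0,0,-120,0,0,0,0])

```text
clock: 6.08
eef_pos: [494.4, -346.8, 204.8]
tool_rot: [3.141, -0.001, 0.028]
force: [-0.3, 0.2, -1.0]
width: 15.0
gripper_force: 58.5
```

Emit:
play_rows(deltas=[6,-20,0,0,0,0.02,0,17,-56,0,0,0,0.04,0,29,-96,0,0,0,0.06,0,41,-136,0,0,0,0.08,0,53,-176,0,0,0,0.1,0,65,-216,0,0,0,0.12,0,77,-255,20,0,0,0.15,0,86.5,-286,40,0,0,0.172,0,86.5,-286,60,0,0,0.172,0,86.5,-286,60,0,0,0.172,0])

```text
clock: 7.32
eef_pos: [570.9, -57.7, 141.9]
tool_rot: [3.141, 0.005, -0.144]
force: [-0.1, -1.0, -0.7]
width: 15.2
gripper_force: 58.6
```

```bash
python3 - <<'E'
from h import *
np.set_printoptions(precision=3,suppress=True)
s=read_state();print(s['eef_pos'],s['tool_rot'],s['force'],s['width'],s['qd'])
c=camera_info('wrist');np.savez('w3.npz',**c)
im=get_image('wrist')[:,:,::-1];cv2.imwrite('pics/w3raw.png',im)
cv2.imwrite('pics/w3.png',cv2.resize(im,(800,600),interpolation=cv2.INTER_CUBIC))
E
```

```text
[570.931 -57.697 141.931] [ 3.141  0.005 -0.144] [-0.122 -0.982 -0.686] 15.159566578712152 [ 0.012 -0.033  0.041 -0.025  0.012  0.013 -0.008]
```

View pics/w3.png

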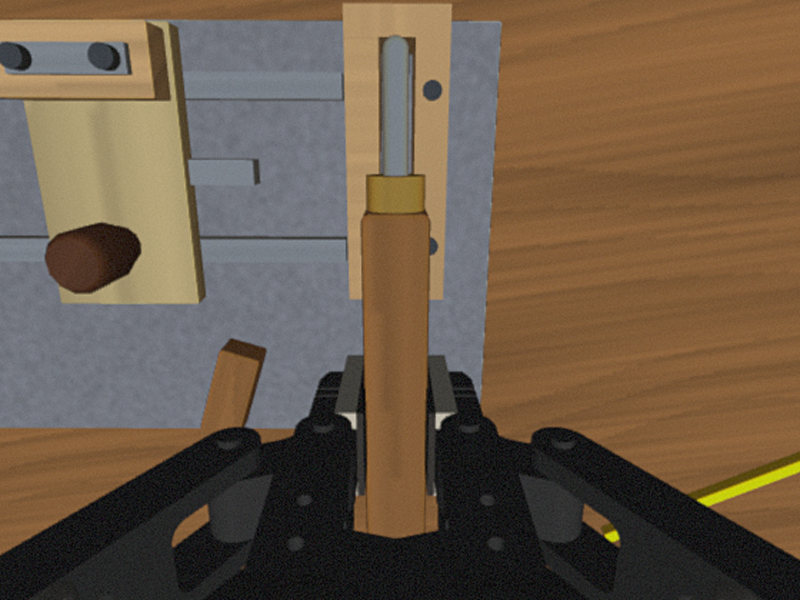

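Wrist view: hook bar (382–410, end at row 37) lies directly over the slot (379–414, inner end row 38); the alignment looks good laterally.

```bash
python3 - <<'E'
from h import *
np.set_printoptions(precision=2,suppress=True)
c=dict(np.load('w3.npz'));k=.7
A=lambda p,z:atz(c,np.array(p)*k,z)
zb=142+19
for n,p,z in [('barend',(396,37),zb),('barroot',(396.5,172),zb),('endL',(379.5,38),57),('endR',(414.5,38),57),('blkFL',(343,4),57),('blkFR',(452,5),57),('blkNL',(350,299),57),('blkNR',(443,299),57),('collar',(396,175),zb+3)]: print(n,A(p,z))
a=get_image('side')[:,:,::-1];b=get_image('top')[:,:,::-1]
a=a[170:290,250:370];b=b[120:220,270:390]
b=cv2.copyMakeBorder(b,0,20,0,0,0)
cv2.imwrite('pics/c4.png',cv2.resize(np.hstack([a,b]),(800,400),interpolation=cv2.INTER_CUBIC))
E
```

```text
barend [662.68 -71.01 161.  ]
barroot [634.26 -67.04 161.  ]
endL [680.83 -67.17  57.  ]
endR [678.82 -81.06  57.  ]
blkFL [694.96 -54.78  57.  ]
blkFR [688.48 -97.28  57.  ]
blkNL [574.41 -37.14  57.  ]
blkNR [568.28 -79.54  57.  ]
collar [633.8  -66.85 164.  ]
```

View pics/c4.png

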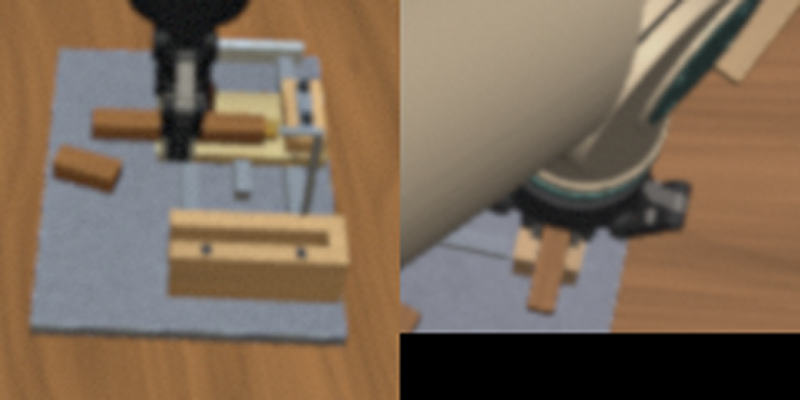

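```bash
python3 - <<'E'
from h import *
np.set_printoptions(precision=1,suppress=True)
c=camera_info('side')
def pr(p):
    q=np.linalg.inv(c['T'])@np.append(p,1);return q[:2]/q[2]*c['fx']+[c['cx'],c['cy']]
for p in [(660,-70.6,81),(660,-70.6,161),(571.3,-58.3,57),(679.8,-74.1,57),(695,-54.8,57),(688.5,-97.3,57),(568.3,-79.5,57)]:
    q=pr(np.array(p,float));print(p,q,(q-[250,170])*3.333)
E
```

```text
(660, -70.6, 81) [341.3 233.7] [304.4 212.3]
(660, -70.6, 161) [345.7 208.8] [319.  129.3]
(571.3, -58.3, 57) [301.4 239.3] [171.2 231.1]
(679.8, -74.1, 57) [348.9 241.1] [329.5 236.9]
(695, -54.8, 57) [353.4 234.3] [344.6 214.4]
(688.5, -97.3, 57) [354.9 248.6] [349.7 262. ]
(568.3, -79.5, 57) [301.3 246.5] [171.1 255. ]
```

Side view: hook tip at crop (306,212) against a prediction of (304,212), so the hook hangs plumb. Lowering it.

Emit:
play_rows(deltas=[1.5,0.7,0,0,0,0,0,1.5,0.7,10,0,0,0,0,1.5,0.7,20,0,0,0,0,1.5,0.7,28,0,0,0,0,1.5,0.7,34,0,0,0,0,1.5,0.7,40,0,0,0,0,1.5,0.7,44,0,0,0,0,1.5,0.7,44,0,0,0,0])

```text
clock: 8.48
eef_pos: [574.1, -59.3, 100.0]
tool_rot: [3.142, 0.0, -0.144]
force: [-0.9, -0.6, -1.5]
width: 15.0
gripper_force: 58.6
```

Emit:
play_rows(deltas=[0,0,6,0,0,0,0,0,0,12,0,0,0,0,0,0,18,0,0,0,0,0,0,22,0,0,0,0,0,0,22,0,0,0,0,0,0,22,0,0,0,0])

```text
clock: 9.22
eef_pos: [574.3, -59.4, 78.4]
tool_rot: [3.142, -0.0, -0.144]
force: [0.3, 0.8, -1.7]
width: 14.4
gripper_force: 58.6
```

```bash
python3 - <<'E'
from h import *
a=get_image('side')[:,:,::-1];a=a[190:280,270:390]
cv2.imwrite('pics/c5.png',cv2.resize(a,(800,600),interpolation=cv2.INTER_CUBIC))
E
```

```text
(no output)
```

View pics/c5.png

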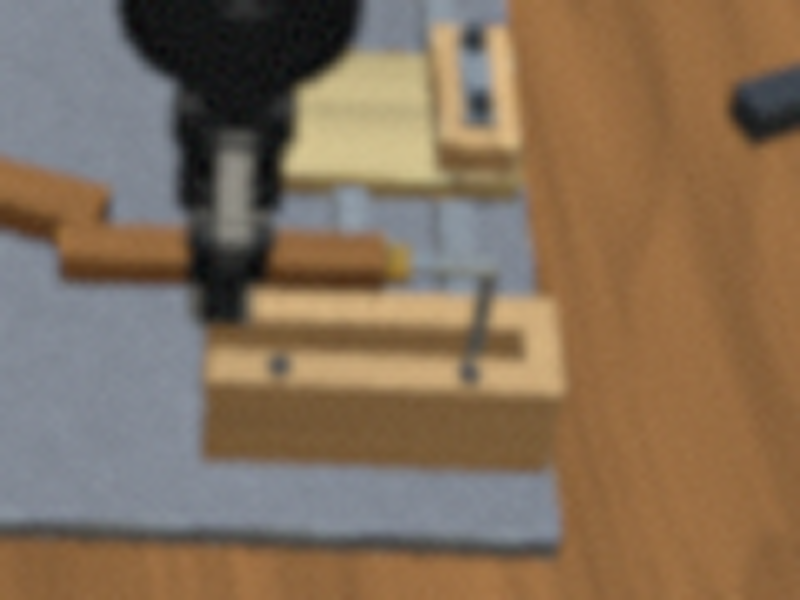

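Hook tip is inside the slot behind the offcut (crop (478,340)). Dragging it out.

Emit:
play_rows(deltas=[-6,0,0,0,0,0,0,-14,0,0,0,0,0,0,-22,0,0,0,0,0,0,-30,0,0,0,0,0,0,-40,0,0,0,0,0,0,-50,0,0,0,0,0,0,-60,0,0,0,0,0,0,-70,0,0,0,0,0,0,-80,0,0,0,0,0,0,-88,0,0,0,0,0,0])

```text
clock: 10.52
eef_pos: [486.4, -46.6, 78.3]
tool_rot: [-3.142, 0.0, -0.144]
force: [-0.3, 0.3, -0.5]
width: 14.5
gripper_force: 58.6
```

Emit:
play_rows(deltas=[-8,0,0,0,0,0,0,-16,0,0,0,0,0,0,-22,0,0,0,0,0,0,-26,0,0,0,0,0,0,-26,0,0,0,0,0,0,-26,0,0,0,0,0,0])

```text
clock: 11.28
eef_pos: [461.7, -43.0, 78.3]
tool_rot: [3.141, -0.0, -0.144]
force: [0.1, -0.1, -0.1]
width: 15.1
gripper_force: 58.6
```

```bash
python3 - <<'E'
from h import *
a=get_image('side')[:,:,::-1][170:290,230:390]
w=get_image('wrist')[:,:,::-1]
cv2.imwrite('pics/c6.png',np.vstack([cv2.resize(a,(400,300),interpolation=cv2.INTER_CUBIC),cv2.resize(w,(400,300),interpolation=cv2.INTER_AREA)]))
E
```

```text
(no output)
```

View pics/c6.png

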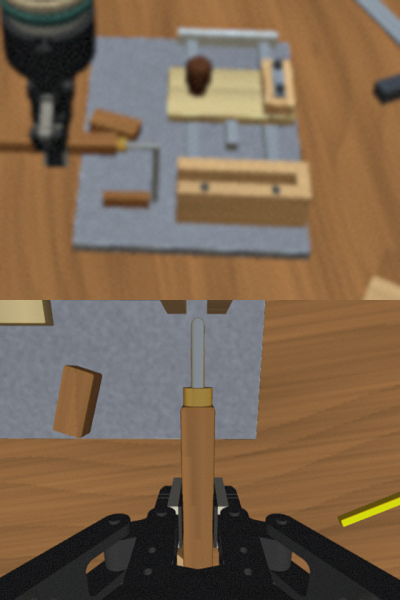

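Side crop: the offcut lies at (127,198), fully in front of the block mouth (177,190), hook behind it. Lifting and returning the pick.

Emit:
play_rows(deltas=[4,0,0,0,0,0,0,4,0,-15,0,0,0,0,4,0,-50,0,0,0,0,4,0,-90,0,0,0,0,4,0,-120,0,0,0,0,4,0,-127,0,0,0,0,4,0,-127,0,0,0,0])

```text
clock: 12.25
eef_pos: [465.4, -43.2, 205.1]
tool_rot: [-3.141, 0.0, -0.144]
force: [-0.5, 0.6, -0.4]
width: 14.8
gripper_force: 58.6
```

Emit:
play_rows(deltas=[5,20,0,0,0,-0.02,0,15,60,0,0,0,-0.04,0,25,105,0,0,0,-0.06,0,36,150,0,0,0,-0.09,0,48,195,0,0,0,-0.12,0,58,240,0,0,0,-0.15,0,68,278,0,0,0,-0.172,0,72,296,0,0,0,-0.172,0,72,296,0,0,0,-0.172,0,72,296,0,0,0,-0.172,0])

```text
clock: 13.5
eef_pos: [494.2, -344.5, 204.5]
tool_rot: [-3.139, 0.001, 0.029]
force: [0.2, 0.3, 0.2]
width: 15.2
gripper_force: 58.7
```

```bash
python3 - <<'E'
from h import *
np.set_printoptions(precision=3,suppress=True)
s=read_state();print(s['eef_pos'],s['tool_rot'],tool((494.5,-346.7,84.8)))
E
```

```text
[ 494.182 -344.541  204.494] [-3.139  0.001  0.029] [  0.363   2.488 119.687]
```

Emit:
play_rows(deltas=[0.3,2,30,0,0,0,0,0.3,2,60,0,0,0,0,0.3,2,85,0,0,0,0,0.3,2,100,0,0,0,0,0.3,2,110,0,0,0,0,0.3,2,115,0,0,0,0,0.3,2,119,0,0,0,0,0.3,2,119.5,0,0,0,0,0.3,2,119.5,0,0,0,0])

```text
clock: 14.62
eef_pos: [494.8, -347.4, 86.0]
tool_rot: [-3.139, -0.0, 0.028]
force: [-0.0, 5.5, 1.5]
width: 14.7
gripper_force: 59.3
```

Emit:
play_rows(deltas=[0,-1,0,0,0,0,0,0,-1,1.2,0,0,0,0,0,-1,1.2,0,0,0,0,0,-1,1.2,0,0,0,0.3,0,-1,1.2,0,0,0,0.6,0,-1,1.2,0,0,0,1,0,-1,1.2,0,0,0,1,0,-1,1.2,0,0,0,1,0,-1,1.2,0,0,0,1])

```text
clock: 15.75
eef_pos: [494.4, -347.9, 84.6]
tool_rot: [3.142, 0.0, 0.028]
force: [0.2, -0.1, 0.6]
width: 85.3
gripper_force: 0.0
```

Emit:
play_rows(deltas=[0,0,-15,0,0,0,1,0,0,-45,0,0,0,1,0,0,-90,0,0,0,1,0,0,-140,0,0,0,1,0,0,-145,0,0,0,1,0,0,-145,0,0,0,1])

```text
clock: 16.5
eef_pos: [494.5, -347.6, 230.2]
tool_rot: [3.142, -0.001, 0.028]
force: [0.3, 0.1, -0.7]
width: 85.6
gripper_force: 0.0
```

```bash
python3 - <<'E'
from h import *
np.set_printoptions(precision=3,suppress=True)
s=read_state();print(s['eef_pos'],s['tool_rot'])
c=camera_info('wrist');np.savez('w7.npz',**c)
a=get_image('side')[:,:,::-1][150:420,200:560]
w=get_image('wrist')[:,:,::-1]
cv2.imwrite('pics/c7.png',np.hstack([cv2.resize(a,(400,300),interpolation=cv2.INTER_CUBIC),cv2.resize(w,(400,300),interpolation=cv2.INTER_AREA)]))
E
```

```text
[ 494.451 -347.578  230.2  ] [ 3.142 -0.001  0.028]
```

View pics/c7.png

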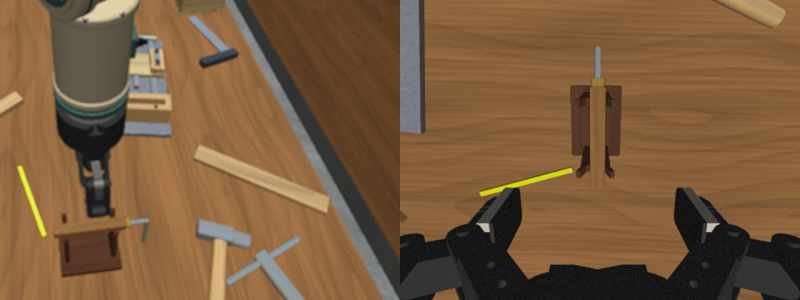

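Both views show the pick back on both forks, level and aligned (collar at (598,82), rear (598,187)). Next is the carriage.

Emit:
play_rows(deltas=[8,-25,0,0,0,0.01,0.5,22,-75,0,0,0,0.03,0,38,-127,0,0,0,0.05,0,54,-180,0,0,0,0.07,0,70,-232,0,0,0,0.09,0,86,-285,0,0,0,0.11,0,102,-338,0,0,0,0.13,0,118,-392,0,0,0,0.15,0,132,-440,0,0,0,0.172,0,139,-462,0,0,0,0.172,0])

```text
clock: 17.85
eef_pos: [619.9, 121.8, 227.5]
tool_rot: [3.141, 0.003, -0.14]
force: [0.6, -0.7, -0.8]
width: -0.1
gripper_force: 0.0
```

Emit:
play_rows(deltas=[0,0,0,0,0,0,0,0,0,30,0,0,0,0,0,0,60,0,0,0,0])

```text
clock: 18.23
eef_pos: [620.2, 114.1, 169.3]
tool_rot: [3.14, -0.001, -0.148]
force: [-0.3, 0.3, 0.3]
width: 0.3
gripper_force: 0.0
```

```bash
python3 - <<'E'
from h import *
np.set_printoptions(precision=2,suppress=True)
s=read_state();print(s['eef_pos'],s['tool_rot'],tool((620.6,118,48)))
c=camera_info('wrist');np.savez('w8.npz',**c)
cv2.imwrite('pics/w8.png',cv2.resize(get_image('wrist')[:,:,::-1],(800,600),interpolation=cv2.INTER_CUBIC))
E
```

```text
[620.23 114.09 169.34] [ 3.14 -0.   -0.15] [ -0.28  -4.12 121.33]
```

View pics/w8.png

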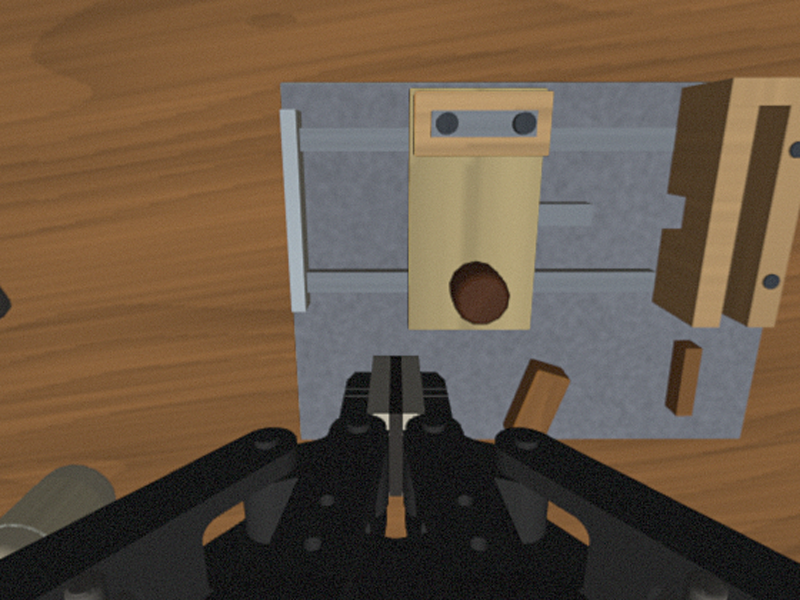

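Wrist view: knob top at (480,293), closed fingers to its left, offcut clear of the mouth at (684,378). Lowering beside the knob.

Emit:
play_rows(deltas=[0,-4,30,0,0,0,0,0,-4,65,0,0,0,0,0,-4,95,0,0,0,0,0,-4,113,0,0,0,0,0,-4,120,0,0,0,0,0,-4,120,0,0,0,0])

```text
clock: 19.02
eef_pos: [621.4, 121.1, 50.1]
tool_rot: [3.141, -0.0, -0.145]
force: [-0.7, 0.2, 0.8]
width: -0.1
gripper_force: 0.0
```

Emit:
play_rows(deltas=[0,7,0,0,0,0,0,0,14,0,0,0,0,0,0,21,0,0,0,0,0,0,28,0,0,0,0,0,0,35,0,0,0,0,0,0,42,0,0,0,0,0,0,49,0,0,0,0,0,0,56,0,0,0,0,0])

```text
clock: 20.02
eef_pos: [613.1, 66.0, 49.7]
tool_rot: [-3.142, -0.0, -0.144]
force: [0.7, 2.9, 2.4]
width: -0.0
gripper_force: 1.8
```

Emit:
play_rows(deltas=[0,6,0,0,0,0,0,0,12,0,0,0,0,0,0,18,0,0,0,0,0,0,24,0,0,0,0,0,0,28,0,0,0,0,0])

```text
clock: 20.65
eef_pos: [608.9, 38.1, 49.6]
tool_rot: [3.141, -0.0, -0.145]
force: [1.2, 2.9, 2.2]
width: 0.2
gripper_force: 1.6
```

Emit:
play_rows(deltas=[0,3,0,0,0,0,0,0,6,0,0,0,0,0,0,9,0,0,0,0,0])

```text
clock: 21.02
eef_pos: [607.7, 29.8, 49.6]
tool_rot: [-3.141, 0.0, -0.144]
force: [1.4, 3.1, 2.5]
width: -0.1
gripper_force: 1.6
```

Emit:
play_rows(deltas=[0,2,0,0,0,0,0,0,4,0,0,0,0,0,0,6,0,0,0,0,0])

```text
clock: 21.4
eef_pos: [606.9, 24.7, 49.6]
tool_rot: [-3.14, 0.0, -0.144]
force: [2.0, 6.6, 2.5]
width: -0.2
gripper_force: 3.2
```

Emit:
play_rows(deltas=[0,1,0,0,0,0,0,0,2,0,0,0,0,0,0,2,0,0,0,0,0])

```text
clock: 21.78
eef_pos: [606.9, 24.6, 49.6]
tool_rot: [-3.138, 0.0, -0.143]
force: [2.9, 6.3, 3.5]
width: -0.1
gripper_force: 3.8
```

Emit:
play_rows(deltas=[0,2,0,0,0,0,0,0,4,0,0,0,0,0,0,5,0,0,0,0,0,0,5,0,0,0,0,0])

```text
clock: 22.28
eef_pos: [606.8, 24.4, 49.7]
tool_rot: [-3.132, 0.001, -0.14]
force: [3.0, 15.0, 5.0]
width: -0.4
gripper_force: 7.7
```

Emit:
play_rows(deltas=[0,-15,0,0,0,0,0,0,-25,0,0,0,0,0,0,-30,-40,0,0,0,0,0,-30,-90,0,0,0,0,0,-30,-140,0,0,0,0,0,-30,-180,0,0,0,0,0,-30,-180,0,0,0,0])

```text
clock: 23.15
eef_pos: [611.7, 45.0, 232.6]
tool_rot: [3.141, -0.006, -0.146]
force: [-0.7, -0.6, 0.3]
width: 0.0
gripper_force: 0.0
```

```bash
python3 - <<'E'
from h import *
a=get_image('side')[:,:,::-1][100:400,220:400]
w=get_image('wrist')[:,:,::-1]
cv2.imwrite('pics/c9.png',np.hstack([cv2.resize(a,(300,500),interpolation=cv2.INTER_CUBIC),cv2.resize(w,(500,500*420//560),interpolation=cv2.INTER_AREA).copy() if 0 else cv2.copyMakeBorder(cv2.resize(w,(500,375),interpolation=cv2.INTER_AREA),0,125,0,0,0)]))
E
```

```text
(no output)
```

View pics/c9.png

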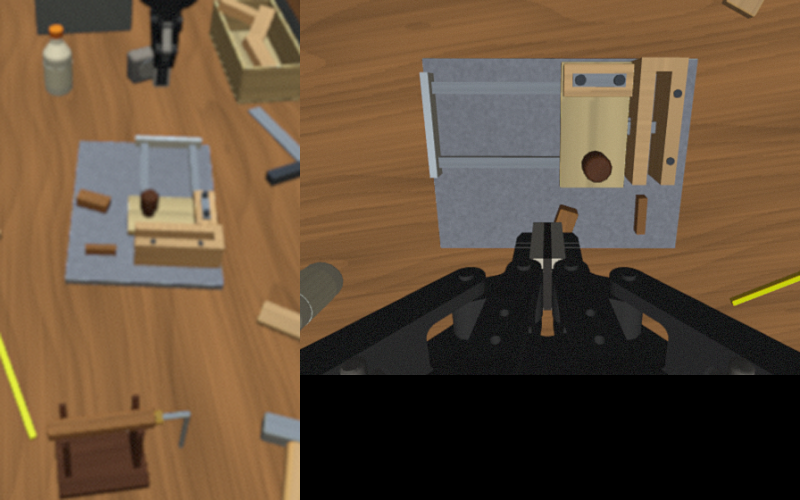

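The carriage sits at the block with its tongue in the slot (seen at (653,127)), the pick is on its rest, the offcut lies out on the board and the glue bottle is upright.

```bash
python3 -c "
from cell import *
print(finish_job())"
```

```text
the job is handed in; nothing more can be done
None
```

The job is handed in after about 23 s of the 72 s allowed; the judge returned no verdict, but the last pictures show the offcut out on the jig board, the carriage hard against its end stop, the pick back on both forks and the glue bottle upright.

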